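# Settle the rocking stand plate

### The job

One corner of the grey instrument-stand plate rocks on its bed. Press on the plate's corners with the fingertips until you find the one that sinks, then press that corner's steel shim tongue down until it lies fully flat and holds the corner down. Leave the other three tongues standing, do not lift or drag the plate, and leave the things around alone.

Things in the scene. Friction and masses are not known exactly. Their poses are not given: they have to be found in the camera images.
- bed: fixed black bed, 210 (x) x 380 (y) x 16 mm; origin at the centre of its underside on the table, x away from the robot, y to the left. Four 12 mm high rubber pads stand on it at (+-75, +-88) mm under the plate: three rigid, one, any of them and of the same look, on a hidden soft spring that gives 6 mm. Low stops (33 mm above the table) keep the plate in place.
- plate: loose grey steel stand plate, 190 (x) x 240 (y) x 8 mm, about 1.5 kg, lying on the four pads; origin at the centre of its underside, 28 mm above the table when level, axes as the bed's. In its middle a flange (52 mm across) and a bright post stub (20 mm across) rise to 63 mm above the plate's underside.
- corner_1 (a point): the place to press the plate's far left corner, a dark disc 18 mm across flush with the plate's top, at (75, 72) mm from the plate's centre; 36 mm above the table when level. If this is the corner that rocks, it starts to sink under about 2 N, is fully down (5 to 5.5 mm) under about 4 N, and comes back when released; otherwise it stays within 1 mm.
- corner_2 (a point): the place to press the plate's far right corner, a dark disc 18 mm across flush with the plate's top, at (75, -72) mm from the plate's centre; 36 mm above the table when level. If this is the corner that rocks, it starts to sink under about 2 N, is fully down (5 to 5.5 mm) under about 4 N, and comes back when released; otherwise it stays within 1 mm.
- corner_3 (a point): the place to press the plate's near right corner, a dark disc 18 mm across flush with the plate's top, at (-75, -72) mm from the plate's centre; 36 mm above the table when level. If this is the corner that rocks, it starts to sink under about 2 N, is fully down (5 to 5.5 mm) under about 4 N, and comes back when released; otherwise it stays within 1 mm.
- corner_4 (a point): the place to press the plate's near left corner, a dark disc 18 mm across flush with the plate's top, at (-75, 72) mm from the plate's centre; 36 mm above the table when level. If this is the corner that rocks, it starts to sink under about 2 N, is fully down (5 to 5.5 mm) under about 4 N, and comes back when released; otherwise it stays within 1 mm.
- shim_1 (a joint): shim tongue at the far left corner (corner_1): hinge angle in rad, about 0 to 0.08 standing up at the start, 0.44 pressed flat (its stop). A stiff hinge: it takes about 7 N on its pressing place to move, up to 12 N to go flat, and it stays where it is left.
- press_1 (a point): pressing place on top of tongue shim_1, 38 mm from its hinge. Steel strip, 18 x 61 x 4 mm, hinged at (75, 165, 33) mm in the bed's frame, reaching along bed -y over the plate's edge. At first it slopes up 25 degrees to its nose; flat, it is level, this place 38.5 mm above the table, the nose holding a rocking corner 4 mm down. At rigid corners the plate stops it short of flat.
- shim_2 (a joint): shim tongue at the far right corner (corner_2): hinge angle in rad, about 0 to 0.08 standing up at the start, 0.44 pressed flat (its stop). A stiff hinge: it takes about 7 N on its pressing place to move, up to 12 N to go flat, and it stays where it is left.
- press_2 (a point): pressing place on top of tongue shim_2, 38 mm from its hinge. Steel strip, 18 x 61 x 4 mm, hinged at (75, -165, 33) mm in the bed's frame, reaching along bed +y over the plate's edge. At first it slopes up 25 degrees to its nose; flat, it is level, this place 38.5 mm above the table, the nose holding a rocking corner 4 mm down. At rigid corners the plate stops it short of flat.
- shim_3 (a joint): shim tongue at the near right corner (corner_3): hinge angle in rad, about 0 to 0.08 standing up at the start, 0.44 pressed flat (its stop). A stiff hinge: it takes about 7 N on its pressing place to move, up to 12 N to go flat, and it stays where it is left.
- press_3 (a point): pressing place on top of tongue shim_3, 38 mm from its hinge. Steel strip, 18 x 61 x 4 mm, hinged at (-75, -165, 33) mm in the bed's frame, reaching along bed +y over the plate's edge. At first it slopes up 25 degrees to its nose; flat, it is level, this place 38.5 mm above the table, the nose holding a rocking corner 4 mm down. At rigid corners the plate stops it short of flat.
- shim_4 (a joint): shim tongue at the near left corner (corner_4): hinge angle in rad, about 0 to 0.08 standing up at the start, 0.44 pressed flat (its stop). A stiff hinge: it takes about 7 N on its pressing place to move, up to 12 N to go flat, and it stays where it is left.
- press_4 (a point): pressing place on top of tongue shim_4, 38 mm from its hinge. Steel strip, 18 x 61 x 4 mm, hinged at (-75, 165, 33) mm in the bed's frame, reaching along bed -y over the plate's edge. At first it slopes up 25 degrees to its nose; flat, it is level, this place 38.5 mm above the table, the nose holding a rocking corner 4 mm down. At rigid corners the plate stops it short of flat.
- thumb_nut: bystander, to be left alone: brass thumb nut, 20 mm across, 14 mm high, standing on the plate between the post and the middle of its left edge; origin under its centre
- screw_jar: bystander, to be left alone: small screw jar, 38 mm across, 45 mm high, standing just on the robot's side of the bed; origin under its centre
- screwdriver: bystander, to be left alone: screwdriver lying just beyond the bed; origin under its middle
- terminal_a: bystander, to be left alone: loose black terminal knob, 24 mm across, 30 mm high, on the table to the left; origin under its centre
- terminal_b: bystander, to be left alone: loose black terminal knob, 24 mm across, 30 mm high, on the table to the right; origin under its centre
- relay: bystander, to be left alone: relay in a clear housing on a black foot, 50 x 70 x 64 mm, on the table to the left; origin under its centre
- spanner: bystander, to be left alone: spanner lying on the table to the right; origin under its middle

How it is judged:
On the way, in this order (a step that is already met when the one before it is completed fails the run):
1. the rocking corner has been pressed and has sunk (over 2.5 mm) before any tongue is pressed down (z of any of corner_1, corner_2, corner_3, corner_4 in the frame of bed below 0.0335 m and contact force between the fingers and plate above 1 N and value of joint each of shim_1, shim_2, shim_3, shim_4 below 0.2 rad), for 0.1 s.
2. the rocking corner's tongue is flat (((value of joint shim_1 above 0.405 rad and z of corner_1 in the frame of bed below 0.034 m and value of joint each of shim_2, shim_3, shim_4 below 0.2 rad) or (value of joint shim_2 above 0.405 rad and z of corner_2 in the frame of bed below 0.034 m and value of joint each of shim_1, shim_3, shim_4 below 0.2 rad) or (value of joint shim_3 above 0.405 rad and z of corner_3 in the frame of bed below 0.034 m and value of joint each of shim_1, shim_2, shim_4 below 0.2 rad) or (value of joint shim_4 above 0.405 rad and z of corner_4 in the frame of bed below 0.034 m and value of joint each of shim_1, shim_2, shim_3 below 0.2 rad))), for 0.1 s.
At the end, for the whole second after the job is handed in: The tongue at the rocking corner is pressed flat (joint over 0.405 of 0.44 rad) and holds that corner at least 2 mm down; the other tongues still stand (under 0.2 rad); the plate is at rest in its place (within 12 mm), and the bystanders are within 30 mm of where they stood (((value of joint shim_1 above 0.405 rad and z of corner_1 in the frame of bed below 0.034 m and value of joint each of shim_2, shim_3, shim_4 below 0.2 rad) or (value of joint shim_2 above 0.405 rad and z of corner_2 in the frame of bed below 0.034 m and value of joint each of shim_1, shim_3, shim_4 below 0.2 rad) or (value of joint shim_3 above 0.405 rad and z of corner_3 in the frame of bed below 0.034 m and value of joint each of shim_1, shim_2, shim_4 below 0.2 rad) or (value of joint shim_4 above 0.405 rad and z of corner_4 in the frame of bed below 0.034 m and value of joint each of shim_1, shim_2, shim_3 below 0.2 rad)) and linear speed of plate below 0.02 m/s and height (world z) of plate below 0.034 m and distance of plate from where it was at the start of the episode below 0.012 m and distance of each of thumb_nut, screw_jar, screwdriver, terminal_a, terminal_b, relay, spanner from where it was at the start of the episode below 0.03 m); the robot touches nothing.
It fails at once if a second tongue is pressed down (two tongues beyond 0.2 rad) (value of joint each of shim_1, shim_2 above 0.2 rad or value of joint each of shim_1, shim_3 above 0.2 rad or value of joint each of shim_1, shim_4 above 0.2 rad or value of joint each of shim_2, shim_3 above 0.2 rad or value of joint each of shim_2, shim_4 above 0.2 rad or value of joint each of shim_3, shim_4 above 0.2 rad).
It fails at once if the plate is lifted or dragged (height (world z) of plate above 0.036 m or distance of plate from where it was at the start of the episode above 0.012 m).
It fails at once if a bystander is moved more than 30 mm (distance of any of thumb_nut, screw_jar, screwdriver, terminal_a, terminal_b, relay, spanner from where it was at the start of the episode above 0.03 m).
It also fails if it takes over 51 s, if anything falls off the work surface, if the arm or the gripper's body presses on something with over 40 N, if the wrist force passes 120 N, or if a joint passes its speed limit or range.

### The arm

A 6-joint arm with a two-finger parallel gripper is mounted at the origin on the work surface. World frame = base frame: x ahead of the robot, y to its left, z up, the work surface at z = 0. Lengths are in m, angles in rad, forces in N, time in s.
With the tool pointing down it reaches from about 0.15 to 0.775 m from the base axis. Payload 6.1 kg.
Tool frame: the origin (TCP) lies on the centre line of the jaws, within the pads' length; the fingertips stand 17 mm ahead of it and the grasp point (between the pads) lies 2 mm behind it; z points along the fingers, y is the direction in which the jaws open and shut (so a half turn about z gives the same grasp; the last joint's range is limited). The gripper opens to 85 mm and grips with 20 to 120 N. Pads are 22 mm wide; open, the fingers measure 114 mm over their backs; the gripper's body (76 mm by 85 mm) begins 54 mm behind the grasp point. The pads swing forward as they close: fully open they stand 13 mm farther back than shut.
Start: joints at [1.193, 0.126, -0.04, 1.405, 0, 1.571], TCP at [0.194, 0.488, 0.248] pointing down, gripper open.
Joint ranges: [-2.72, 2.72], [-0.95, 1.95], [-1.27, 1.35], [-1.78, 2.02], [-1.46, 1.47], [-3.14, 3.14]. Speed limits (rad/s): [2.39, 2.39, 3.01, 3.14, 3.14, 3.14].

### API

Orientations are given as a unit quaternion [w, x, y, z].
In Python, from rig import bot gives the robot as it stands. The module is installed in compiled form; this text tells all that it offers.
- The arm moves only by the shell command python3 -m pendant 'ROWS'. ROWS is JSON, a list of rows, each a list of 7 numbers: the finger opening in cm, from 0 to 8.54, then the shift along the tool's x, y, z in cm, then the turn, a rotation vector about the tool's x, y, z in degrees. A call has 1 to 5 rows; each row shifts and turns the pose as measured when the row begins, along the tool's axes as they then stand; what a row does not reach is not made up. A row lasts 1/12 s, in which the tool goes at most 41.7 mm and 7.16 degrees, less where a joint would pass 70% of its speed; a pose out of reach is approached as far as the arm can. A call is refused whole if a number of a shift passes 4.17 or a number of a turn 7.16, either way. A call with a gripper value outside its range is refused whole. The fingers move at their own pace and stop on an object; the grip force is fixed at half the most. Time passes only in rows, so rows that do not move let the fingers close. It gives the time, the measured TCP pose, the force and the opening at its end, in the units of the state.
- bot.get_obs(): the state, without advancing time (a new reading comes with each control period).
- bot.read_camera(name): name is "side" or "top"; returns a dict with "color" (420x560x3 uint8, blue, green, red), "fx", "fy", "cx", "cy" (pixels), "rvec" (rotation vector, rad) and "tvec" (3), from world to camera coordinates, as OpenCV has them. Camera axes: x right, y down, z forward; pixel columns grow to the right and rows downward; lengths in m; the calibration is good to about 2 mm. A picture is of the moment at which its call begins. There is no depth.
- bot.close_job(): hands the job in, once; it reports no verdict.
The state is a dict: "time_s": time; "qpos": joint angles; "joint_vel": joint speeds; "joint_torque": joint torques, N m; "position": TCP position; "tool_rot": TCP orientation; "wrist_force": force on the tool from outside, world axes, zero at the start; "torque": the same for the moment, N m; "grip_width": finger opening in m.
Only numpy, scipy, OpenCV 4.12 (cv2) and the standard library are available. Lean on these libraries where they do the work, as an engineer would, in place of code of your own. Each camera call takes 0.05 s, during which the arm holds its last target.

## Working session

There is one attempt and no reset: what is moved stays moved. The work goes in short steps, Python scripts to look and compute and a shell command to move; the robot and the scene stay as the last step left them, time stands still between calls to the robot, and variables do not carry over. Pictures are saved under pics/ and viewed, and the job is handed in when it is done.

```bash
mkdir -p pics
python3 - <<'E'
from rig import bot
import cv2
o=bot.get_obs(); print({k:(v if not hasattr(v,'round') else v.round(4)) if not isinstance(v,list) else v for k,v in o.items()})
for n in("top","side"):
    c=bot.read_camera(n); cv2.imwrite(f"pics/{n}0.png",c["color"]); print(n,c["fx"],c["fy"],c["cx"],c["cy"],c["rvec"],c["tvec"])
E
```

```text
{'time_s': 0.0, 'qpos': array([ 1.193 ,  0.1264, -0.0406,  1.4054,  0.    ,  1.5708]), 'joint_vel': array([-0.0021, -0.0007,  0.0006,  0.0009, -0.0001, -0.0018]), 'joint_torque': array([ 1.90000e-03, -4.35912e+01,  3.52925e+01,  1.70000e-02,
        0.00000e+00, -0.00000e+00]), 'position': array([0.1935, 0.4876, 0.2475]), 'tool_rot': array([-2.000e-04,  1.878e-01,  9.822e-01, -8.000e-04]), 'wrist_force': array([-0.3402, -0.4049, -0.1028]), 'torque': array([ 0.017 , -0.0259, -0.0323]), 'grip_width': 0.08558859382393975}
top 469.6393655248176 469.6393655248176 288.23666259448856 209.84654958798143 [ 2.07401848 -2.13609265  0.23404853] [0.00166395 0.57859398 1.47570783]
side 444.69703732898995 444.69703732898995 277.16590435881324 210.34998492920104 [ 2.20312027 -0.11711081  0.03268403] [-0.56805214  0.07880416  1.19550812]
```

View pics/top0.png

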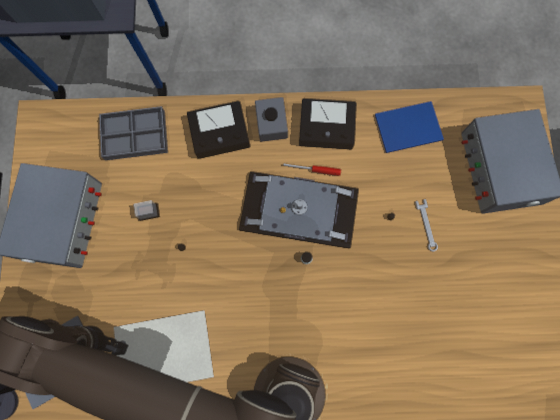

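View pics/side0.png

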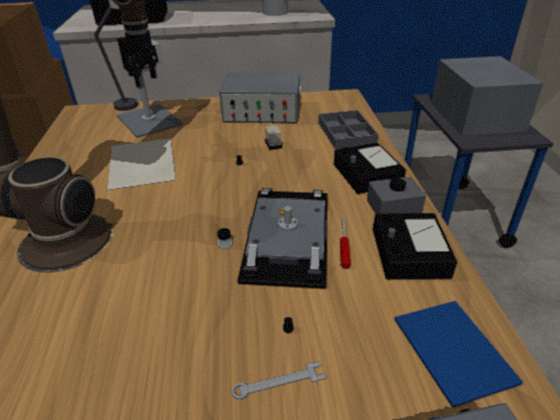

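```bash
cat > h.py <<'E'
import numpy as np, cv2
from rig import bot
def ray(c,uv,z):
    R=cv2.Rodrigues(np.array(c["rvec"],float))[0]; t=np.array(c["tvec"],float).ravel()
    d=R.T@np.array([(uv[0]-c["cx"])/c["fx"],(uv[1]-c["cy"])/c["fy"],1]); o=-R.T@t
    return o+d*(z-o[2])/d[2]
def proj(c,p):
    K=np.array([[c["fx"],0,c["cx"]],[0,c["fy"],c["cy"]],[0,0,1.]])
    return cv2.projectPoints(np.array(p,float).reshape(-1,1,3),np.array(c["rvec"],float),np.array(c["tvec"],float),K,None)[0].reshape(-1,2)
def crop(n,x0,y0,x1,y1,f,out,c=None):
    c=c or bot.read_camera(n); cv2.imwrite(out,cv2.resize(c["color"][y0:y1,x0:x1],None,fx=f,fy=f,interpolation=cv2.INTER_CUBIC)); return c
E
python3 - <<'E'
from h import *
c=crop("top",225,150,375,270,5,"pics/tc.png")
d=crop("side",230,175,345,290,5,"pics/sc.png")
im=c["color"]
for nm,m,z in(("bed",(im.max(2)<60),.016),):
    m=m.astype(np.uint8)*255; m[:160]=0;m[250:]=0;m[:,:230]=0;m[:,365:]=0
    cs=max(cv2.findContours(m,0,2)[0],key=cv2.contourArea)
    print(nm,cv2.contourArea(cs))
    b=cv2.boxPoints(cv2.minAreaRect(cs)); P=np.array([ray(c,p,z) for p in b])[:,:2]
    print(b,P,P.mean(0),np.linalg.norm(P-np.roll(P,-1,0),axis=1))
    e=P-np.roll(P,-1,0); print(np.degrees(np.arctan2(e[:,1],e[:,0])))
E
```

```text
bed 1782.5
[[238.48866 230.2141 ]
 [247.90425 171.03023]
 [358.802   188.67305]
 [349.3864  247.85692]] [[ 0.52418861  0.15311163]
 [ 0.73039564  0.11939642]
 [ 0.65609623 -0.25876554]
 [ 0.45376312 -0.21487712]] [ 0.5911109  -0.05028365] [0.2089451  0.38539184 0.20703836 0.37466715]
[ 170.71420343   78.88439398  -12.2385316  -100.83423038]
```

View pics/tc.png

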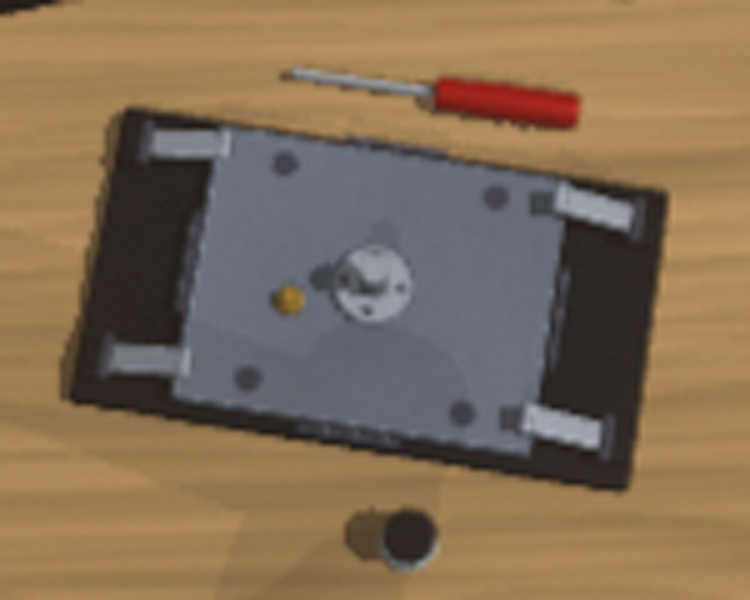

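View pics/sc.png

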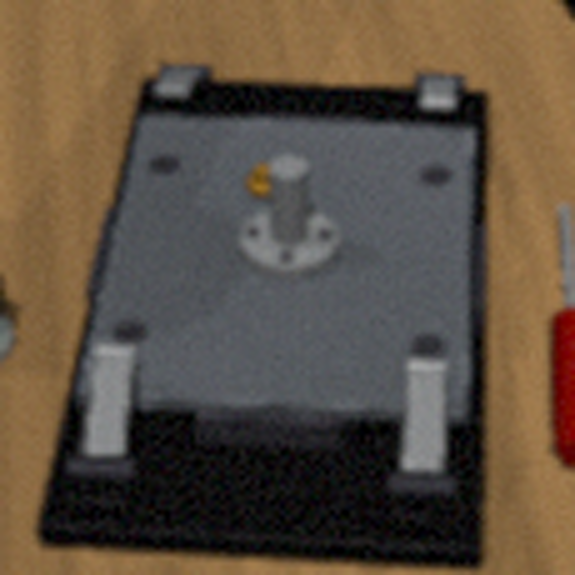

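Run:
```python
from h import *
loc=np.array([[75,72],[75,-72],[-75,-72],[-75,72]])/1000.
S={"top":((225,150),[(285,163),(496,197),(462,414),(247,379)]),"side":((230,175),[(436,176),(428,345),(130,332),(165,165)])}
A=[]
for n,(o,l) in S.items():
    c=bot.read_camera(n)
    P=np.array([ray(c,((u+.5)/5-.5+o[0],(v+.5)/5-.5+o[1]),.036) for u,v in l])[:,:2]
    A.append(P)
    ce=P.mean(0); H=(loc).T@(P-ce); th=np.arctan2(H[0,1]-H[1,0],H[0,0]+H[1,1])
    R=np.array([[np.cos(th),-np.sin(th)],[np.sin(th),np.cos(th)]])
    print(n,ce,np.degrees(th),"\n",P.round(4),"res mm",((P-ce-loc@R.T)*1000).round(1).tolist())
```

```text
top [ 0.59327799 -0.0521092 ] -11.156098426413593 
 [[ 0.6812  0.0041]
 [ 0.6531 -0.1375]
 [ 0.5055 -0.1083]
 [ 0.5333  0.0332]] res mm [[0.4, 0.1], [0.2, -0.3], [-0.2, -0.0], [-0.4, 0.2]]
side [ 0.59376934 -0.05255459] -10.97374724488494 
 [[ 0.6813  0.0033]
 [ 0.6535 -0.1365]
 [ 0.5064 -0.1088]
 [ 0.5339  0.0318]] res mm [[0.2, -0.6], [-0.2, 1.0], [-0.1, 0.1], [0.1, -0.6]]
```

```bash
cat >> h.py <<'E'
from scipy.spatial.transform import Rotation as Ro
C=np.array([.5935,-.0523]); TH=np.radians(-11.06); RB=np.array([[np.cos(TH),-np.sin(TH)],[np.sin(TH),np.cos(TH)]])
def to(bx,by,z=None):
    o=bot.get_obs(); p=o["position"]; w,x,y,q=o["tool_rot"]; R=Ro.from_quat([x,y,q,w]).as_matrix()
    z=p[2] if z is None else z
    t=np.r_[C+RB@[bx,by],z]
    B=np.eye(3);B[:2,:2]=RB; Rt=B@np.diag([-1,1,-1.])
    print("t",round(o["time_s"],2),"bed xy",(RB.T@(p[:2]-C)*1000).round(1),"z",(p[2]*1000).round(1),"shift cm",(R.T@(t-p)*100).round(2),"turn",np.degrees(Ro.from_matrix(R.T@Rt).as_rotvec()).round(2),"F",o["wrist_force"].round(2),"grip",round(o["grip_width"]*100,2),"sh w",(t-p).round(3))
E
python3 -c "
from h import *
to(-.075,.072)"
```

```text
t 0.3 bed xy [-496.1  453.4] z 248.0 shift cm [-4.840e+01 -2.975e+01  2.000e-02] turn [ -0.04  -0.   -10.59] F [ 0.14 -0.24  1.04] grip 8.5 sh w [ 0.34  -0.455  0.   ]
```

```bash
python3 -m pendant '[[0,0,0,0,0,0,-5.5],[0,0,0,0,0,0,-5],[0,-2.8,-2.5,0,0,0,0],[0,-2.8,-2.5,0,0,0,0],[0,-2.8,-2.5,0,0,0,0]]'; python3 -c "
from h import *
to(-.075,.072)"
```

```text
time_s: 0.72
position: [0.2607, 0.4011, 0.2462]
tool_rot: [-0.001, 0.087, 0.996, -0.0]
wrist_force: [1.4, 0.4, 0.4]
grip_width: 0.0254
t 0.72 bed xy [-413.6  381.1] z 246.2 shift cm [-33.26 -31.55  -0.04] turn [-0.05 -0.11  1.09] F [1.37 0.37 0.42] grip 2.54 sh w [ 0.273 -0.368  0.   ]
```

```bash
python3 -m pendant '[[0,-3,-2.8,0,0,0,0],[0,-3,-2.8,0,0,0,0],[0,-3,-2.8,0,0,0,0],[0,-3,-2.8,0,0,0,0],[0,-3,-2.8,0,0,0,0]]';python3 -m pendant '[[0,-3,-2.8,0,0,0,0],[0,-3,-2.8,0,0,0,0],[0,-3,-2.8,0,0,0,0],[0,-3,-2.8,0,0,0,0],[0,-3,-2.8,0,0,0,0]]'; python3 -c "
from h import *
to(-.075,.072)"
```

```text
time_s: 1.13
position: [0.3856, 0.2328, 0.246]
tool_rot: [-0.0, 0.084, 0.996, 0.0]
wrist_force: [1.6, 0.2, -0.1]
grip_width: -0.0001
time_s: 1.55
position: [0.5099, 0.0653, 0.2469]
tool_rot: [0.001, 0.084, 0.996, 0.001]
wrist_force: [0.9, 0.4, -0.3]
grip_width: -0.0
t 1.55 bed xy [-104.6   99.4] z 246.9 shift cm [-2.89 -2.81 -0.  ] turn [0.12 0.1  1.38] F [ 0.9   0.36 -0.26] grip -0.0 sh w [ 0.024 -0.033  0.   ]
```

```bash
python3 -m pendant '[[0,-2.9,-2.8,0,0,0,1.4],[0,0,0,4,0,0,0],[0,0,0,4,0,0,0],[0,0,0,4,0,0,0],[0,0,0,3,0,0,0]]'; python3 -c "
from h import *
to(-.075,.072,.06)
crop('side',230,120,370,290,4,'pics/s1.png')"
```

```text
time_s: 1.97
position: [0.5476, 0.0224, 0.1008]
tool_rot: [0.012, 0.104, 0.995, 0.002]
wrist_force: [0.8, -0.2, 0.0]
grip_width: 0.0002
t 1.97 bed xy [-59.4  64.5] z 100.8 shift cm [1.67 0.7  4.04] turn [ 0.31  1.33 -0.88] F [ 0.84 -0.19  0.01] grip 0.02 sh w [-0.014  0.01  -0.041]
```

View pics/s1.png

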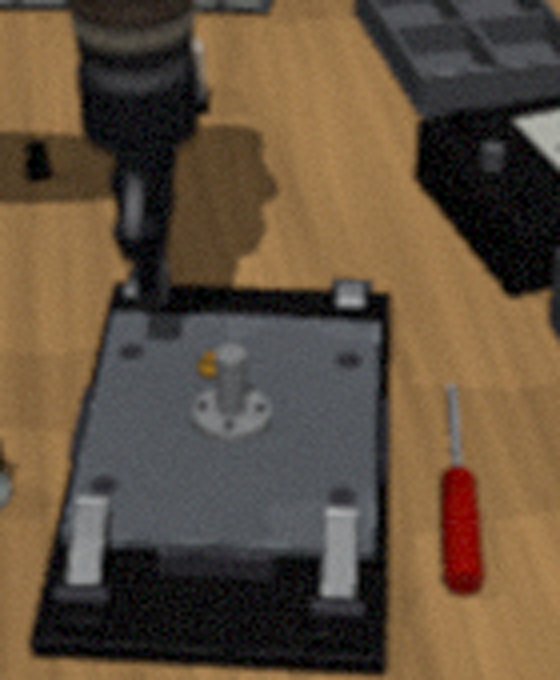

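```bash
python3 -m pendant '[[0,1.4,0.6,1,0.3,1.3,-0.9],[0,0,0,0,0,0,0]]'; python3 -c "
from h import *
to(-.075,.072,.06)"
```

```text
time_s: 2.18
position: [0.5298, 0.0306, 0.082]
tool_rot: [-0.007, 0.096, 0.995, -0.001]
wrist_force: [-0.9, -0.4, -1.4]
grip_width: 0.0001
t 2.18 bed xy [-78.5  69.1] z 82.0 shift cm [-0.38  0.3   2.19] turn [-0.21 -0.83 -0.01] F [-0.89 -0.39 -1.35] grip 0.01 sh w [ 0.004  0.002 -0.022]
```

```bash
python3 -m pendant '[[0,-0.3,0.2,0.8,0,-0.8,0],[0,0,0,0.8,0,0,0],[0,0,0,0,0,0,0]]'; python3 -c "
from h import *
to(-.075,.072,.06)"
```

```text
time_s: 2.43
position: [0.5351, 0.0322, 0.0689]
tool_rot: [0.002, 0.096, 0.995, -0.002]
wrist_force: [-1.4, 0.1, 0.1]
grip_width: 0.0001
t 2.43 bed xy [-73.5  71.7] z 68.9 shift cm [0.15 0.03 0.89] turn [-0.18  0.22  0.02] F [-1.37  0.13  0.06] grip 0.01 sh w [-0.001  0.001 -0.009]
```

```bash
python3 -m pendant '[[0,0.1,0,0.8,0,0,0],[0,0,0,0.5,0,0,0],[0,0,0,0,0,0,0]]'; python3 -m pendant '[[0,0,0,0,0,0,0],[0,0,0,0.0,0,0,0]]';python3 -c "
from h import *
to(-.075,.072,.053)"
```

```text
time_s: 2.68
position: [0.5365, 0.0323, 0.0584]
tool_rot: [0.004, 0.096, 0.995, -0.001]
wrist_force: [-0.6, -0.2, 0.5]
grip_width: -0.0002
time_s: 2.85
position: [0.5369, 0.0321, 0.0589]
tool_rot: [0.005, 0.096, 0.995, -0.001]
wrist_force: [-0.3, 0.2, -0.3]
grip_width: 0.0001
t 2.85 bed xy [-71.8  72. ] z 58.9 shift cm [ 0.33 -0.    0.59] turn [-0.1   0.56  0.  ] F [-0.34  0.15 -0.26] grip 0.01 sh w [-0.003  0.001 -0.006]
```

```bash
for i in 1 ; do python3 -m pendant '[[0,0.2,0,0.3,0,0.4,0],[0,0,0,0.2,0,0,0]]'; python3 -m pendant '[[0,0,0,0.2,0,0,0],[0,0,0,0.15,0,0,0]]';python3 -m pendant '[[0,0,0,0.15,0,0,0],[0,0,0,0.15,0,0,0]]'; done; python3 -c "
from h import *
to(-.075,.072,.053)"
```

```text
time_s: 3.02
position: [0.5355, 0.0325, 0.0546]
tool_rot: [0.002, 0.096, 0.995, -0.001]
wrist_force: [1.0, 0.1, -0.7]
grip_width: 0.0
time_s: 3.18
position: [0.5357, 0.0325, 0.0529]
tool_rot: [0.002, 0.096, 0.995, -0.001]
wrist_force: [-9.9, -0.8, 25.4]
grip_width: 0.0
time_s: 3.35
position: [0.5357, 0.0325, 0.053]
tool_rot: [0.003, 0.096, 0.995, -0.001]
wrist_force: [-5.4, 0.2, 12.9]
grip_width: -0.0001
t 3.35 bed xy [-73.   72.1] z 53.0 shift cm [ 0.2  -0.01 -0.  ] turn [-0.03  0.36 -0.01] F [-5.39  0.22 12.89] grip -0.01 sh w [-0.002  0.    -0.   ]
```

```bash
python3 -m pendant '[[0,0,0,-1.2,0,0,0],[0,0,-2,-1,0,0,0],[0,0,-3.5,0,0,0,0],[0,0,-3.5,0,0,0,0],[0,0,-3,0,0,0,0]]'; python3 -m pendant '[[0,0,-1.0,0,0,0,0],[0,0,0,0,0,0,0]]';python3 -c "
from h import *
to(-.075,-.072,.058)"
```

```text
time_s: 3.77
position: [0.5138, -0.0838, 0.0766]
tool_rot: [0.004, 0.091, 0.996, 0.0]
wrist_force: [-0.1, 0.5, -0.6]
grip_width: -0.0002
time_s: 3.93
position: [0.5109, -0.0983, 0.0767]
tool_rot: [0.005, 0.094, 0.996, -0.0]
wrist_force: [-0.2, 1.0, -0.2]
grip_width: 0.0001
t 3.93 bed xy [-72.2 -61. ] z 76.7 shift cm [ 0.3  -1.1   1.87] turn [-0.    0.53  0.28] F [-0.21  0.99 -0.19] grip 0.01 sh w [-0.005 -0.01  -0.019]
```

```bash
python3 -m pendant '[[0,0.2,-1.2,0.6,0,0.5,0],[0,0,0,0.8,0,0,0],[0,0,0,0.5,0,0,0],[0,0,0,0,0,0,0]]';python3 -c "
from h import *
to(-.075,-.072,.053)"
```

```text
time_s: 4.27
position: [0.5075, -0.1079, 0.0565]
tool_rot: [0.001, 0.094, 0.996, 0.001]
wrist_force: [0.3, -0.1, -0.7]
grip_width: -0.0002
t 4.27 bed xy [-73.7 -71. ] z 56.5 shift cm [ 0.13 -0.1   0.35] turn [0.12 0.05 0.24] F [ 0.33 -0.07 -0.66] grip -0.02 sh w [-0.001 -0.001 -0.003]
```

```bash
python3 -m pendant '[[0,0.1,0,0.2,0,0,0],[0,0,0,0.1,0,0,0]]';python3 -m pendant '[[0,0,0,0.1,0,0,0],[0,0,0,0.1,0,0,0]]'; python3 -m pendant '[[0,0,0,0.1,0,0,0],[0,0,0,0.1,0,0,0]]';python3 -c "
from h import *
to(-.075,-.072,.053)"
```

```text
time_s: 4.43
position: [0.5066, -0.1059, 0.053]
tool_rot: [0.0, 0.093, 0.996, 0.001]
wrist_force: [-7.7, -2.7, 13.1]
grip_width: -0.0002
time_s: 4.6
position: [0.5066, -0.1059, 0.053]
tool_rot: [0.0, 0.092, 0.996, -0.001]
wrist_force: [-5.0, -2.3, 8.8]
grip_width: -0.0002
time_s: 4.77
position: [0.5066, -0.1058, 0.053]
tool_rot: [0.001, 0.092, 0.996, -0.003]
wrist_force: [-3.9, -1.4, 7.0]
grip_width: 0.0001
t 4.77 bed xy [-75.1 -69.2] z 53.0 shift cm [-0.   -0.28  0.  ] turn [-0.29  0.12  0.51] F [-3.86 -1.42  6.97] grip 0.01 sh w [-0.    -0.003 -0.   ]
```

```bash
python3 -m pendant '[[0,0,0,-1.2,0,0,0],[0,-2,0,-1,0,0,0],[0,-3.5,0,0,0,0,0],[0,-3.5,0,0,0,0,0],[0,-3,0,0,0,0,0]]'; python3 -m pendant '[[0,-1.5,0,0,0,0,0],[0,0,0,0,0,0,0]]';python3 -c "
from h import *
to(.075,-.072,.058)"
```

```text
time_s: 5.18
position: [0.6231, -0.1235, 0.0779]
tool_rot: [-0.0, 0.09, 0.996, -0.002]
wrist_force: [0.3, -0.1, 0.2]
grip_width: -0.0002
time_s: 5.35
position: [0.6444, -0.1255, 0.0776]
tool_rot: [0.002, 0.089, 0.996, -0.002]
wrist_force: [-0.8, 0.7, 0.4]
grip_width: -0.0001
t 5.35 bed xy [ 64.  -62.1] z 77.6 shift cm [-1.08 -1.    1.97] turn [-0.25  0.26  0.86] F [-0.76  0.71  0.38] grip -0.01 sh w [ 0.009 -0.012 -0.02 ]
```

```bash
python3 -m pendant '[[0,-1.1,-1,0.6,-0.2,0.3,0.9],[0,0,0,0.8,0,0,0],[0,0,0,0.5,0,0,0],[0,0,0,0,0,0,0]]';python3 -c "
from h import *
to(.075,-.072,.053)"
```

```text
time_s: 5.68
position: [0.6531, -0.1344, 0.057]
tool_rot: [-0.001, 0.095, 0.995, 0.0]
wrist_force: [0.1, 1.4, 0.3]
grip_width: -0.0002
t 5.68 bed xy [ 74.2 -69.2] z 57.0 shift cm [-0.08 -0.28  0.4 ] turn [ 0.01 -0.16  0.13] F [0.07 1.41 0.28] grip -0.02 sh w [ 0.    -0.003 -0.004]
```

```bash
python3 -m pendant '[[0,0,-0.2,0.2,0,0,0],[0,0,0,0.2,0,0,0]]';python3 -m pendant '[[0,0,0,0.1,0,0,0],[0,0,0,0.1,0,0,0]]'; python3 -m pendant '[[0,0,0,0.15,0,0,0],[0,0,0,0.15,0,0,0]]';python3 -c "
from h import *
to(.075,-.072,.053)"
```

```text
time_s: 5.85
position: [0.651, -0.1353, 0.0529]
tool_rot: [-0.002, 0.095, 0.996, 0.0]
wrist_force: [-0.0, 1.1, 2.8]
grip_width: -0.0001
time_s: 6.02
position: [0.6509, -0.1352, 0.0521]
tool_rot: [-0.001, 0.094, 0.996, -0.0]
wrist_force: [-0.4, -0.6, 3.2]
grip_width: 0.0
time_s: 6.18
position: [0.651, -0.1353, 0.0506]
tool_rot: [0.0, 0.094, 0.996, -0.0]
wrist_force: [-1.1, -1.1, 3.6]
grip_width: 0.0
t 6.18 bed xy [ 72.3 -70.4] z 50.6 shift cm [-0.27 -0.16 -0.24] turn [-0.03  0.01  0.22] F [-1.08 -1.06  3.59] grip 0.0 sh w [ 0.002 -0.002  0.002]
```

Corner 2 is sinking under about 3.5 N. I'll keep pressing until it is fully down.

```bash
python3 -m pendant '[[0,0,0,0.2,0,0,0],[0,0,0,0.2,0,0,0]]';python3 -m pendant '[[0,0,0,0.2,0,0,0],[0,0,0,0.1,0,0,0]]'; python3 -m pendant '[[0,0,0,0.1,0,0,0],[0,0,0,0.1,0,0,0]]';python3 -c "
from h import *
to(.075,-.072,.053)
crop('side',230,120,370,290,4,'pics/s2.png')"
```

```text
time_s: 6.35
position: [0.6511, -0.1353, 0.048]
tool_rot: [0.001, 0.094, 0.996, -0.0]
wrist_force: [-4.6, 1.2, 18.1]
grip_width: 0.0003
time_s: 6.52
position: [0.6511, -0.1353, 0.0483]
tool_rot: [0.002, 0.095, 0.996, -0.0]
wrist_force: [-3.9, 0.9, 5.9]
grip_width: -0.0002
time_s: 6.68
position: [0.651, -0.1353, 0.0483]
tool_rot: [0.003, 0.095, 0.996, -0.0]
wrist_force: [-3.2, 0.1, 9.6]
grip_width: -0.0
t 6.68 bed xy [ 72.4 -70.4] z 48.3 shift cm [-0.26 -0.16 -0.47] turn [-0.02  0.3   0.21] F [-3.22  0.15  9.64] grip -0.0 sh w [ 0.002 -0.002  0.005]
```

View pics/s2.png

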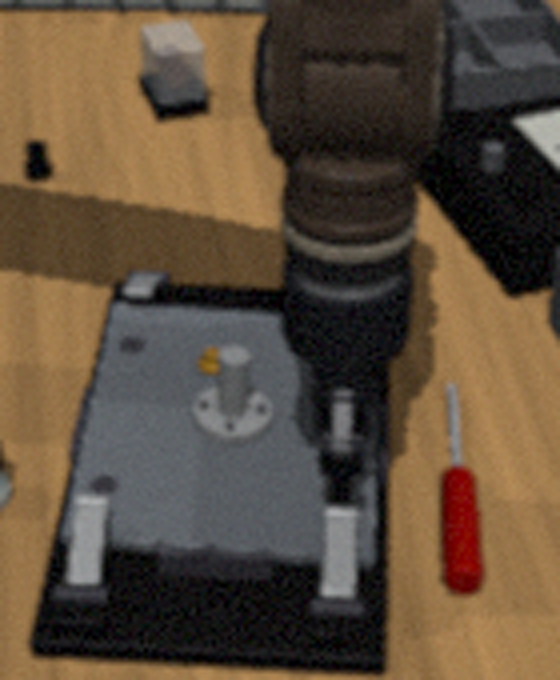

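```bash
python3 -m pendant '[[0,0,0,-2,0,0,0],[0,0,0,-2.5,0,0,0],[0,-0.2,-2.5,0,0,0,0],[0,0,-2.5,0,0,0,0],[0,0,0,0,0,0,0]]'; python3 -c "
from h import *
to(.075,-.130,.075)
c=bot.read_camera('top'); 
for z in (.036,.05): print(RB.T@(ray(c,(225+594.5/5-.5,150+205.5/5-.5),z)[:2]-C))
d=bot.read_camera('side')
for z in (.036,.05): print(RB.T@(ray(d,(230+426/5-.5,175+416/5-.5),z)[:2]-C))
"
```

```text
time_s: 7.15
position: [0.6424, -0.1839, 0.0924]
tool_rot: [0.001, 0.093, 0.996, 0.0]
wrist_force: [-0.1, -0.3, -0.3]
grip_width: -0.0002
t 7.15 bed xy [  73.3 -119.8] z 92.4 shift cm [-0.16 -1.03  1.74] turn [0.05 0.08 0.43] F [-0.07 -0.33 -0.27] grip -0.02 sh w [-0.    -0.01  -0.017]
[ 0.08007992 -0.13816986]
[ 0.07611305 -0.13713449]
[ 0.07529352 -0.12294177]
[ 0.07530154 -0.13826664]
```

```bash
python3 -m pendant '[[0,-0.15,-0.8,0,0,0,0.4],[0,0,0,0.6,0,0,0],[0,0,0,0.5,0,0,0],[0,0,0,0,0,0,0]]'; python3 -c "
from h import *
to(.075,-.128,.0555)"
```

```text
time_s: 7.58
position: [0.6421, -0.1876, 0.0776]
tool_rot: [-0.001, 0.095, 0.995, 0.002]
wrist_force: [0.2, -0.5, -0.7]
grip_width: -0.0
t 7.58 bed xy [  73.7 -123.5] z 77.6 shift cm [-0.14 -0.46  2.21] turn [ 0.23 -0.16  0.18] F [ 0.19 -0.47 -0.71] grip -0.0 sh w [ 0.    -0.005 -0.022]
```

```bash
python3 -m pendant '[[0,-0.15,-0.5,0.3,0,0,0],[0,0,0,0.3,0,0,0],[0,0,0,0.3,0,0,0]]';python3 -m pendant '[[0,0,0,0.4,0,0,0],[0,0,0,0.4,0,0,0],[0,0,0,0.4,0,0,0]]'; python3 -c "
from h import *
to(.075,-.128,.0555)"
```

```text
time_s: 7.83
position: [0.6434, -0.1916, 0.0688]
tool_rot: [-0.001, 0.094, 0.996, 0.003]
wrist_force: [-0.4, 1.5, 6.7]
grip_width: 0.0001
time_s: 8.08
position: [0.6445, -0.1898, 0.0589]
tool_rot: [0.001, 0.093, 0.996, 0.004]
wrist_force: [-2.7, 2.5, 8.5]
grip_width: -0.0008
t 8.08 bed xy [  76.4 -125.2] z 58.9 shift cm [ 0.15 -0.28  0.34] turn [0.51 0.07 0.4 ] F [-2.73  2.49  8.52] grip -0.08 sh w [-0.002 -0.002 -0.003]
```

Moving down as expected; continue to the stop.

```bash
python3 -m pendant '[[0,0,0,0.2,0.3,0,0],[0,0,0,0.2,0,0,0],[0,0,0,0.2,0,0,0]]';python3 -m pendant '[[0,0,0,0.2,0,0,0],[0,0,0,0.2,0,0,0],[0,0,0,0.2,0,0,0]]'; python3 -c "
from h import *
to(.075,-.128,.0555)"
```

```text
time_s: 8.33
position: [0.6446, -0.1892, 0.0556]
tool_rot: [0.002, 0.092, 0.996, 0.002]
wrist_force: [-4.5, 1.8, 10.6]
grip_width: -0.0002
time_s: 8.58
position: [0.6446, -0.1892, 0.0554]
tool_rot: [0.004, 0.092, 0.996, 0.001]
wrist_force: [-5.9, 1.3, 13.3]
grip_width: 0.0
t 8.58 bed xy [  76.4 -124.5] z 55.4 shift cm [ 0.14 -0.35 -0.01] turn [0.15 0.39 0.49] F [-5.85  1.34 13.29] grip 0.0 sh w [-0.002 -0.003  0.   ]
```

```bash
python3 -m pendant '[[0,0,0,0.4,0,0,0],[0,0,0,0.4,0,0,0]]';python3 -m pendant '[[0,0,0,0.4,0,0,0],[0,0,0,0.4,0,0,0]]'; python3 -c "
from h import *
to(.075,-.128,.0555)"
```

```text
time_s: 8.75
position: [0.6446, -0.1891, 0.0551]
tool_rot: [0.006, 0.092, 0.996, 0.0]
wrist_force: [-11.8, 2.8, 26.6]
grip_width: 0.0
time_s: 8.92
position: [0.6445, -0.1891, 0.0551]
tool_rot: [0.008, 0.092, 0.996, -0.0]
wrist_force: [-9.8, 2.9, 22.9]
grip_width: 0.0002
t 8.92 bed xy [  76.3 -124.5] z 55.1 shift cm [ 0.14 -0.35 -0.04] turn [0.06 0.93 0.53] F [-9.77  2.93 22.92] grip 0.02 sh w [-0.002 -0.003  0.   ]
```

Hard stop at tip height ≈38.1 mm. Retreat upward and away from the plate to look.

```bash
python3 -m pendant '[[0,0,0,-1.5,0,0,0],[0,0,0,-3,0,0,0],[0,0,0,-4,0,0,0],[0,0,0,-4,0,0,0],[0,2,-3,-1,0,0,0]]';python3 -m pendant '[[0,3,-2.5,0,0,0,0],[0,3,-2.5,0,0,0,0],[0,3,-2.5,0,0,0,0],[0,3,-2.5,0,0,0,0],[0,3,-2.5,0,0,0,0]]';python3 -m pendant '[[0,3,-2.5,0,0,0,0],[0,0,0,0,0,0,0],[0,0,0,0,0,0,0]]'; python3 -c "
from h import *
to(.075,-.128,.0555)
crop('top',225,150,375,270,5,'pics/tc3.png')
crop('side',230,175,345,290,5,'pics/sc3.png')"
```

```text
time_s: 9.33
position: [0.6169, -0.2106, 0.1907]
tool_rot: [0.005, 0.089, 0.996, 0.001]
wrist_force: [-1.3, -1.2, 0.1]
grip_width: -0.0004
time_s: 9.75
position: [0.447, -0.3109, 0.1928]
tool_rot: [0.01, 0.085, 0.996, -0.002]
wrist_force: [0.5, -1.2, 1.1]
grip_width: 0.0001
time_s: 10.0
position: [0.4051, -0.3341, 0.1923]
tool_rot: [0.01, 0.088, 0.996, -0.003]
wrist_force: [0.5, -0.3, -0.4]
grip_width: 0.0001
t 10.0 bed xy [-130.8 -312.7] z 192.3 shift cm [-20.61  18.18  14.04] turn [-0.18  1.14  0.93] F [ 0.53 -0.28 -0.4 ] grip 0.01 sh w [ 0.237  0.142 -0.137]
```

View pics/tc3.png

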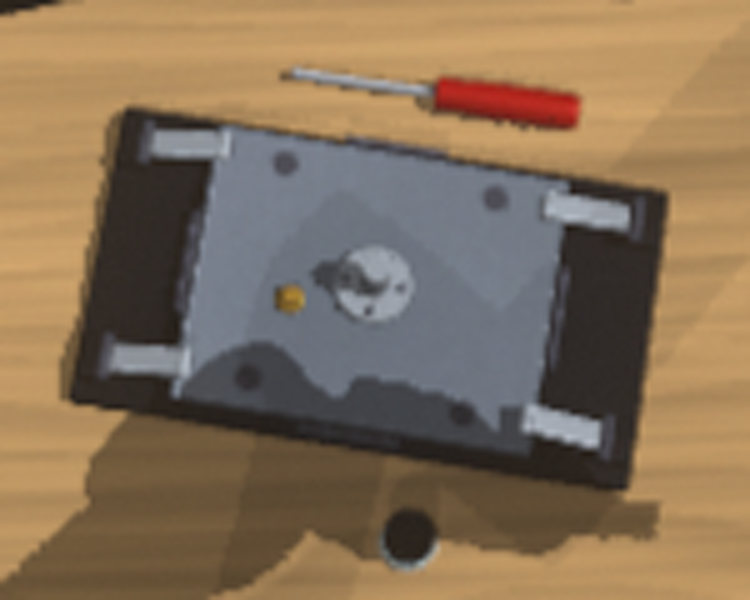

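View pics/sc3.png

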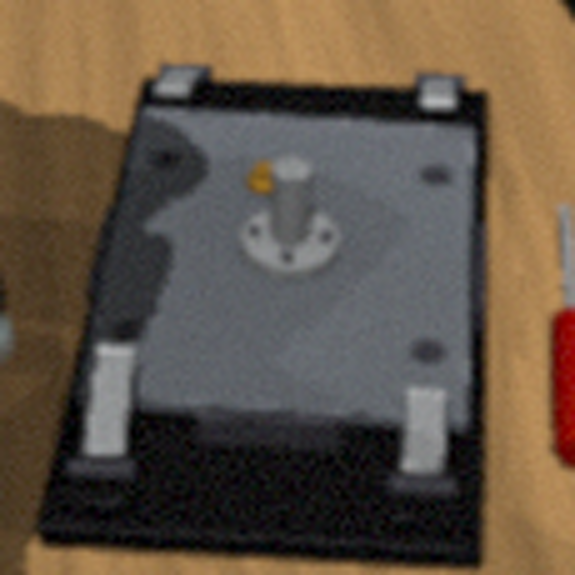

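```bash
python3 -c "
from h import *
d=bot.read_camera('side')
for b,z in (([.075,-.104],.0385),([.075,-.106],.0425),([.075,-.072],.036),([.075,-.072],.032)):
  print(b,z,((proj(d,np.r_[C+RB@b,z])[0]-[230,175]+.5)*5).round(1))
bot.close_job()"
```

```text
[0.075, -0.104] 0.0385 [426.7 385.7]
[0.075, -0.106] 0.0425 [426.8 382.3]
[0.075, -0.072] 0.036 [428.4 346.7]
[0.075, -0.072] 0.032 [428.1 352.8]
the job is handed in; nothing more can be done
```

The rocking corner is the far right one, corner_2, and its tongue, shim_2, is now pressed flat and holding it down. I handed the job in at about 10 s of the 51 s allowed; no verdict is reported.

**Finding the corner:** I pressed three corners. Corner_4 and corner_3 were rigid: the tip stopped at plate height, with peak readings of about 25 N and 13 N. Corner_2 sank about 4.7 mm, beginning at about 3 N. I did not press corner_1.

**Pressing the tongue:** shim_2 went down to a hard stop at up to about 27 N. The fingertips stopped at about 38.1 mm, against the 38.5 mm expected when flat.

**Last checks:**
- **Tongue and corner:** In the side view the nose is at row 388, against 386 calculated for flat. The corner_2 disc is at row 351, against 353 for 4 mm down and 347 for level, so it is roughly 3 mm down by eye, within the picture's blur.
- **Other tongues, plate and bystanders:** In the close-up views the other three tongues stand. The plate, thumb nut, screw jar and screwdriver look unmoved. I did not look again at the terminal knobs, relay or spanner, but the arm passed well above them.
- **Arm:** It stands clear of everything, with the tool at 192 mm.

No check failed.

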